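# Clear a test case's lid and hold it open

## Robot

A 6-joint arm with a two-finger parallel gripper is mounted at the origin on the work surface. World frame = base frame: x ahead of the robot, y to its left, z up, the work surface at z = 0. Lengths are in m, angles in rad, forces in N, time in s.
With the tool pointing down it reaches from about 0.35 to 0.975 m from the base axis. Payload 4.9 kg.
Tool frame: the origin (TCP) lies at the very end of the fingers, on their centre line; the grasp point (between the pads) lies 19 mm behind it; z points along the fingers, y is the line along which they close (so a half turn about z gives the same grasp; the last joint's range is limited). The gripper opens to 85 mm and grips with 20 to 120 N. Pads are 22 mm wide; open, the fingers measure 114 mm over their backs; the gripper's body (76 mm by 85 mm) begins 54 mm behind the grasp point. The pads swing forward as they close: fully open they stand 13 mm farther back than shut.
Start: joints at [1.014, 0.053, 1.613, -0, 1.476, -0.119], TCP at [0.265, 0.566, 0.231] pointing down, gripper open.
Joint ranges: [-3.01, 3.01], [-1.01, 2.22], [0.06, 2.58], [-1.02, 4.17], [0.09, 2.62], [-3.14, 3.14]. Speed limits (rad/s): [2.57, 2.57, 3.14, 3.14, 3.14, 3.14].

## Interface

Orientations are given as a 3x3 rotation matrix whose columns are the frame's x, y, z axes.
In Python, from plant import * gives the robot as it stands. The module is installed in compiled form; this text tells all that it offers.
- The arm moves only by the tool arm_command, never from a script. Its argument "plan" is one flat list of numbers, 7 for each row, row after row: the shift along the tool's x, y, z in mm, then the turn, a rotation vector about the tool's x, y, z in degrees, then the finger opening in mm, from 0 to 85.4. A call has 1 to 12 rows; each row is the pose to reach, as a shift and turn from the pose commanded when the call began, along the tool's axes at that moment; what a row does not reach only later rows make up. A row lasts 1/10 s, in which the tool goes at most 50 mm and 8.59 degrees, less where a joint would pass 70% of its speed; a pose out of reach is approached as far as the arm can. A call with a gripper value outside its range is refused whole. The fingers move at their own pace and stop on an object; "grip_force" is the grip in N (left out, the last holds). Time passes only in rows, so rows that repeat a pose let the fingers close. It gives the time, the measured TCP pose, the force, the opening and the grip force at its end, in the units of the state.
- sense(): the state, without advancing time (a new reading comes with each control period).
- camera(name): name is "scene" or "top" or "wrist"; returns the picture (384x512x3 uint8, blue, green, red); there is no depth.
- camera_params(name): a dict with "K" (3x3 intrinsics, pixels), "position" and "rotation" of the camera in the world. Camera axes: x right, y up, looking along -z (the intrinsics and any distortion apply to the point x, -y, -z); pixel columns grow to the right and rows downward; lengths in m; the calibration is good to about 2 mm. A picture is of the moment at which its call begins: read the wrist's pose just before it. camera_params takes no time and is no camera call; for the wrist camera it gives the pose at the moment of the call.
- hand_in(): hands the job in; it is judged then, once.
The state is a dict: "time_s": time; "joint_positions": joint angles; "dq": joint speeds; "effort": joint torques, N m; "eef_pos": TCP position; "ee_rot": TCP orientation; "ft_force": force on the tool from outside, world axes, zero at the start; "torque": the same for the moment, N m; "grip_width": opening from 0.0 (shut) to 1.0 (fully open); "finger_force": force on a finger pad.
Only numpy, scipy, OpenCV 4.12 (cv2) and the standard library are available. Lean on these libraries where they do the work, as an engineer would, in place of code of your own. Each camera call takes 0.05 s, during which the arm holds its last target. There are 200 camera calls.

## Task

Use the scraper block to sweep all four plastic offcuts off the test case's lid into the catch tray at its side, without touching them with the fingers, then stand the scraper back on the bench. Only after that lift the lid, which falls shut by itself, and hold it open at 45 degrees: finish while still holding it there, quite still. Leave the other things on the bench where they are.

Things in the scene. Friction and masses are not known exactly. Their poses are not given: they have to be found in the camera images.
- case: Grey open-topped steel test case fixed to the bench, 190 (x) x 230 (y) x 85 (z) mm. Origin: centre of its underside on the bench, z up. Its -x side is the front, towards the robot; its yaw on the bench varies by about 0.2 rad either way. It carries the hinged lid.
- lid (a joint): Angle of the case's lid in rad: 0 closed and level, growing as the front edge rises; stop at 1.3. The lid turns freely, weighs about 0.3 to 0.55 kg and falls shut from any angle. It is a flat aluminium plate 200 (x) x 260 (y) x 8 mm centred over the case (15 mm overhang left and right, 5 mm front and back); closed, its top face is 93 mm above the bench.
- lid_grip (a point): Centre of the black grip tongue that sticks out level from the middle of the lid's front edge: 55 mm long (x), 24 wide (y), 18 thick, free at both sides, in front and below. This point is 28 mm in front of the lid's edge, 228 mm from the hinge axis and 89 mm above the bench when closed; at 45 degrees it is 160 mm higher. Axes turn with the lid (x to the hinge, z up when closed).
- lid_hinge (a point): Point on the lid's hinge axis, which runs along the case's y at its back (+x), 100 mm behind the case's centre and 85 mm above the bench, midway along the lid. The grip point is 228 mm in front of it and 4 mm above when closed.
- catch_tray: Blue open tray fixed to the bench close against the right (-y) side of the case, 180 (x) x 140 (y) x 50 (z) mm outside, walls and floor 4 mm, same yaw as the case. The lid's right edge overhangs its near wall by 8 to 11 mm, so what is pushed off that edge falls in. Origin: centre of its underside, z up.
- offcut_a: Loose cream moulded-plastic offcut, 12 g, lying flat on the closed lid at the start: plain bar 24 x 10 x 10 mm. Origin: centre of its underside, z up.
- offcut_b: Loose cream moulded-plastic offcut, 12 g, lying flat on the closed lid at the start: L shape 22 x 19 x 9 mm. Origin: centre of its underside, z up.
- offcut_c: Loose cream moulded-plastic offcut, 12 g, lying flat on the closed lid at the start: short stub 18 x 15 x 10 mm. Origin: centre of its underside, z up.
- offcut_d: Loose cream moulded-plastic offcut, 12 g, lying flat on the closed lid at the start: cross 24 x 20 x 10 mm. Origin: centre of its underside, z up.
- scraper: Loose grey plastic scraper block with a thin steel sole, 0.13 to 0.21 kg, standing upright on the bench to the left of the case. Block 140 mm long (x) x 28 mm thick (y) x 36 mm high; on top of its middle a grip 75 mm long (x) x 22 mm thick (y), from 35 to 71 mm above the sole. Origin: centre of the sole's underside, z up. Push with its long side.
- motor_can: Bystander: dark steel motor can, upright, 58 mm diameter, 72 mm high with its shaft, left of the case in front of or behind the scraper. Origin: centre of its underside.
- end_cap: Bystander: cream moulded end cap, 48 mm diameter, 28 mm high, on the bench in front of the case on the right. Origin: centre of its underside.
- driver: Bystander: screwdriver, 180 mm long, lying on the bench at the right. Origin: centre of its underside.
- bottle: Bystander: white bottle, 52 mm diameter, 130 mm high, standing to the right of the catch tray. Origin: centre of its underside.
There are look-alikes about, which are no part of the job. Of the things that look like the scraper, the middle-sized one is meant.

How it is judged:
By the outcome, as a careful person would: the job done as asked, in the order asked, and still so for the second after the job is handed in, while the arm keeps its last pose, push and grip.
It also fails if it takes over 61 s, if anything falls off the work surface, if the arm or the gripper's body presses on something with over 40 N, if the wrist force passes 120 N, or if a joint passes its speed limit or range.

## Working session

There is one attempt and no reset: what is moved stays moved. The work goes in short steps, Python scripts to look and compute and a tool call to move; the robot and the scene stay as the last step left them, time stands still between calls to the robot, and variables do not carry over. Pictures are saved under pics/ and viewed, at most 10 in all, crops included, and the job is handed in when it is done.

Besides the shell and the picture viewer there is one more tool, called after "Request:" as name(argument=value, ...) on one line, values as JSON. arm_command: Moves the arm, as the interface text tells. Its arguments: {"type":"object","properties":{"plan":{"type":"array"},"grip_force":{"type":"number"}},"required":["plan"]}

```bash
mkdir -p pics
python3 - <<'E'
from plant import *
import cv2
for n in("scene","top"):
    im=camera(n); cv2.imwrite(f"pics/{n}0.png",im); p=camera_params(n); print(n,p)
s=sense(); print(s["time_s"],s["eef_pos"],s["ee_rot"],s["grip_width"])
E
```

```text
scene {'K': array([[357.88362144,   0.        , 254.55402991],
       [  0.        , 357.88362144, 193.70170732],
       [  0.        ,   0.        ,   1.        ]]), 'position': array([ 1.32685378, -0.16176737,  0.64547114]), 'rotation': array([[ 0.24386387, -0.55947819,  0.79215817],
       [ 0.96953462,  0.16008937, -0.18540231],
       [-0.02308755,  0.8132377 ,  0.58147348]])}
top {'K': array([[398.99982241,   0.        , 249.6946433 ],
       [  0.        , 398.99982241, 185.25215747],
       [  0.        ,   0.        ,   1.        ]]), 'position': array([0.22862517, 0.02049832, 1.4691527 ]), 'rotation': array([[ 0.06327542,  0.97093197, -0.23084047],
       [-0.99797976,  0.06023488, -0.02020276],
       [-0.00571086,  0.23165245,  0.97278185]])}
0.1 [0.26463462 0.56557169 0.23017028] [[-9.05696586e-01  4.23925366e-01 -9.89391298e-04]
 [ 4.23926461e-01  9.05695226e-01 -1.58506297e-03]
 [ 2.24138574e-04 -1.85501527e-03 -9.99998254e-01]] 0.9962639083742564
```

View pics/top0.png

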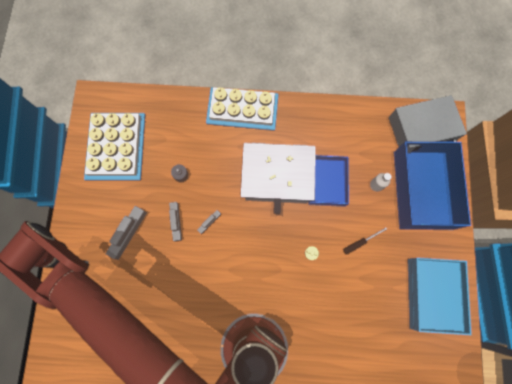

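View pics/scene0.png

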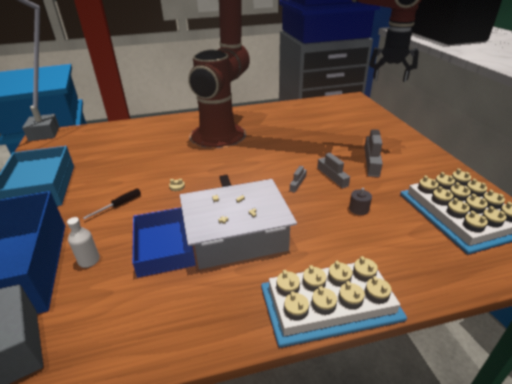

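The top view shows the lid at about (243–315, 144–202) with the grip tongue at (278,207) and the tray to its right. Three scraper-like blocks stand at (126,232), (176,222) and (208,222), so the middle-sized one is at (176,222). The motor can is at (180,173). I'll zoom in to measure.

```bash
cat > h.py <<'E'
from plant import *
import cv2, numpy as np
def ray(p,u,v):
    d=np.linalg.inv(p["K"])@[u,v,1]; return p["rotation"]@(d*[1,-1,-1])
def at(p,u,v,z):
    d=ray(p,u,v); o=p["position"]; return (o+d*(z-o[2])/d[2])[:2]
def proj(p,X):
    c=(np.atleast_2d(X)-p["position"])@p["rotation"]; c=c*[1,-1,-1]; q=c@p["K"].T; return q[:,:2]/q[:,2:]
E
python3 - <<'E'
from h import *
im=cv2.imread("pics/top0.png"); p=camera_params("top")
c=cv2.resize(im[130:270,110:350],None,fx=3.3,fy=3.3,interpolation=cv2.INTER_CUBIC); cv2.imwrite("pics/crop.png",c)
g=im.min(axis=2).copy(); m=((g>150)).astype(np.uint8); m[:, :235]=0; m[:,325:]=0; m[:135]=0; m[210:]=0
cs,_=cv2.findContours(m,0,2); k=max(cs,key=cv2.contourArea); r=cv2.minAreaRect(k); print(r)
for b in cv2.boxPoints(r): print(b,at(p,*b,0.093).round(4))
ctr=at(p,*r[0],.093); print("lid ctr",ctr)
print("tongue",at(p,277.5,207,.098))
for z in(0,.036,.071): print("scr",z,at(p,174,203,z),at(p,177,240,z))
E
```

```text
((278.3883056640625, 170.90179443359375), (73.66455078125, 54.49922180175781), 2.6630005836486816)
[240.32976 196.4107 ] [0.5128 0.0794]
[242.86186 141.97034] [0.7153 0.0841]
[316.44684 145.39288] [ 0.7185 -0.1832]
[313.91473 199.83325] [ 0.5166 -0.1793]
lid ctr [ 0.6141621  -0.04995877]
tongue [ 0.48222487 -0.05270064]
scr 0 [0.49140918 0.32996388] [0.35465704 0.3041636 ]
scr 0.036 [0.48496994 0.32238076] [0.35156877 0.29721269]
scr 0.071 [0.47870957 0.31500828] [0.34856628 0.29045485]
```

View pics/crop.png

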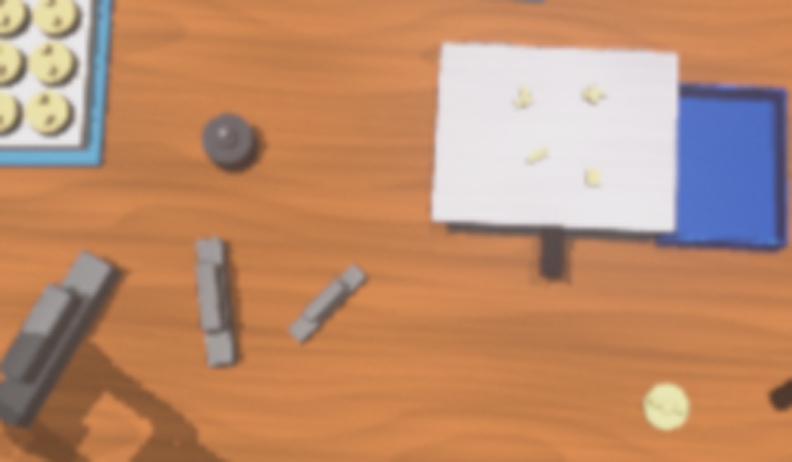

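The lid centre is near (0.614, −0.050) with yaw about 0.02. The middle scraper is near (0.418, 0.310) with yaw about 0.19, and the four offcuts are in the middle of the lid. Next I'll work out the offcut positions in the lid frame and the first move.

```bash
cat >> h.py <<'E'
from scipy.spatial.transform import Rotation as R
def goal(yaw,tilt=0):
    """tool down, tool y at yaw+90deg; tilt>0: fingers point ahead (deg)"""
    B=np.array([[-1,0,0],[0,1,0],[0,0,-1.]])
    return R.from_euler("zy",[yaw,-tilt],degrees=True).as_matrix()@B
def to(pos,yaw,tilt=0):
    s=sense(); A=np.array(s["ee_rot"]); d=A.T@(np.array(pos)-s["eef_pos"])*1e3
    print("shift",d.round(1),"turn",R.from_matrix(A.T@goal(yaw,tilt)).as_rotvec(degrees=True).round(2))
def st():
    s=sense(); print("t",round(s["time_s"],2),"p",np.round(s["eef_pos"],4),"F",np.round(s["ft_force"],1),"w",round(s["grip_width"],3),"ff",s["finger_force"],"q",np.round(s["joint_positions"],3))
E
python3 - <<'E'
from h import *
p=camera_params("top")
a=np.radians(1.1); M=np.array([[np.cos(a),-np.sin(a)],[np.sin(a),np.cos(a)]])
for u,v in((523,97),(593,94),(537,155),(593,178)):
    w=at(p,110+u/3.3,130+v/3.3,.103); print("off",w.round(3),((w-[.6145,-.05])@M*1e3).round(0))
f=at(p,173.3,202.4,.036);n=at(p,177.3,240.3,.036);d=f-n
g1=at(p,110+205/3.3,130+263/3.3,.071);g2=at(p,110+214/3.3,130+331/3.3,.071)
print("scr",(f+n)/2,np.linalg.norm(d),np.degrees(np.arctan2(d[1],d[0])),"grip",(g1+g2)/2,np.linalg.norm(g1-g2),np.degrees(np.arctan2(*(g1-g2)[::-1])))
to([.40,.305,.24],11)
E
```

```text
off [ 0.652 -0.012] [38. 37.]
off [ 0.66  -0.088] [ 45. -38.]
off [ 0.588 -0.031] [-26.  20.]
off [ 0.566 -0.091] [-49. -40.]
scr [0.41880276 0.31060338] 0.1395397064498389 12.058780160072496 grip [0.41801342 0.31033145] 0.07445263697659073 13.600807627420235
shift [-233.1 -178.6   -9.6] turn [ -0.1   -0.05 -36.08]
```

Request:
arm_command(plan=[-233,-179,-10,0,0,-36,55,-233,-179,-10,0,0,-36,55,-233,-179,-10,0,0,-36,55,-233,-179,-10,0,0,-36,55,-233,-179,-10,0,0,-36,55,-233,-179,-10,0,0,-36,55,-233,-179,-10,0,0,-36,55,-233,-179,-10,0,0,-36,55,-233,-179,-10,0,0,-36,55])

```text
time_s: 1.0
eef_pos: [0.3996, 0.3056, 0.2409]
ee_rot: [[-0.982, -0.19, -0.001], [-0.19, 0.982, 0.0], [0.001, 0.0, -1.0]]
ft_force: [-0.6, -0.6, 0.9]
grip_width: 0.644
finger_force: 0.0
```

Run:
```python
from h import *
st(); im=camera("wrist"); p=camera_params("wrist"); cv2.imwrite("pics/w1.png",im)
import pickle; pickle.dump(p,open("w1.pkl","wb"))
X=lambda x,y,z:[.4188-0+x*np.cos(.22)-y*np.sin(.22),.3106+x*np.sin(.22)+y*np.cos(.22),z]
print(proj(p,[X(sx*.07,sy*.014,.036) for sx in(1,-1) for sy in(1,-1)]).round(0), proj(p,[X(sx*.0375,sy*.011,.071) for sx in(1,-1) for sy in(1,-1)]).round(0))
to([.4188,.3106,.12],12.5); to([.4188,.3106,.042],12.5)
```

```text
t 1.0 p [0.3996 0.3056 0.2409] F [-0.6 -0.6  0.9] w 0.644 ff 0.0 q [ 5.050e-01 -2.500e-01  1.879e+00  1.000e-03  1.514e+00 -1.257e+00]
[[268. 235.]
 [246. 235.]
 [265. 123.]
 [241. 124.]] [[266. 221.]
 [246. 222.]
 [264. 156.]
 [244. 156.]]
shift [-19.9   0.8 121. ] turn [ 0.01 -0.04 -1.5 ]
shift [-20.    0.8 199. ] turn [ 0.01 -0.04 -1.5 ]
```

View pics/w1.png

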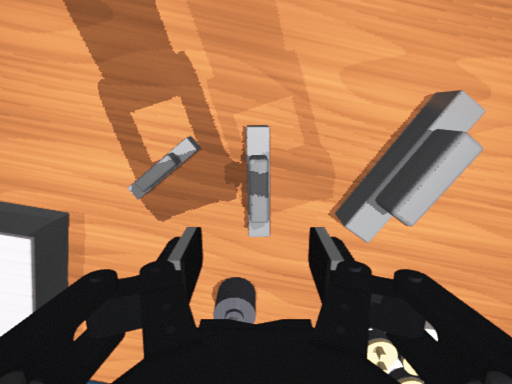

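The wrist view shows the scraper at columns 247–270, rows 125–236, between the two look-alikes. It is about 3 mm further along +y than estimated, with yaw about 11°. I'll descend on it.

Run:
```python
from h import *
to([.418,.3135,.042],11)
```

```text
shift [-19.8   3.8 199. ] turn [ 0.01 -0.04 -0.  ]
```

Request:
arm_command(plan=[-20,4,50,0,0,0,55,-20,4,100,0,0,0,55,-20,4,145,0,0,0,55,-20,4,175,0,0,0,55,-20,4,190,0,0,0,55,-20,4,198,0,0,0,55,-20,4,198,0,0,0,20,-20,4,198,0,0,0,5,-20,4,198,0,0,0,5,-20,4,198,0,0,0,5,-20,4,198,0,0,0,5], grip_force=60)

```text
time_s: 2.15
eef_pos: [0.4206, 0.3138, 0.0457]
ee_rot: [[-0.982, -0.189, 0.004], [-0.189, 0.982, 0.002], [-0.004, 0.002, -1.0]]
ft_force: [-0.9, 1.2, 5.8]
grip_width: 0.244
finger_force: 59.6
```

Run:
```python
from h import *
st(); to([.418,.3135,.17],11)
```

```text
t 2.15 p [0.4206 0.3138 0.0457] F [-0.9  1.2  5.8] w 0.244 ff 59.63803589344025 q [ 0.499  0.006  1.991  0.     1.14  -1.262]
shift [   2.1    0.4 -124.3] turn [ 0.09  0.23 -0.09]
```

Request:
arm_command(plan=[0,0,-20,0,0,0,5,0,0,-50,0,0,0,5,0,0,-90,0,0,0,5,0,0,-130,0,0,0,5,0,0,-150,0,0,0,5,0,0,-150,0,0,0,5])

```text
time_s: 2.75
eef_pos: [0.4209, 0.3138, 0.1977]
ee_rot: [[-0.982, -0.189, 0.007], [-0.189, 0.982, 0.004], [-0.008, 0.002, -1.0]]
ft_force: [-0.1, 0.7, -0.8]
grip_width: 0.244
finger_force: 59.1
```

Run:
```python
from h import *
st(); to([.611,.038,.19],1.1)
im=camera("wrist");cv2.imwrite("pics/w2.png",im)
```

```text
t 2.75 p [0.4209 0.3138 0.1977] F [-0.1  0.7 -0.8] w 0.244 ff 59.05777037143707 q [ 0.499 -0.171  1.884 -0.     1.421 -1.262]
shift [-134.4 -306.8    8. ] turn [0.17 0.42 9.81]
```

View pics/w2.png

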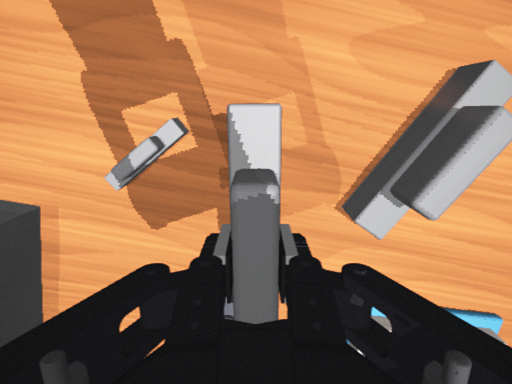

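The scraper is held square between the pads. I'll carry it over to the left part of the lid.

Request:
arm_command(plan=[-136,-307,5,0.2,0.4,9.8,5,-136,-307,5,0.2,0.4,9.8,5,-136,-307,5,0.2,0.4,9.8,5,-136,-307,5,0.2,0.4,9.8,5,-136,-307,5,0.2,0.4,9.8,5,-136,-307,5,0.2,0.4,9.8,5,-136,-307,5,0.2,0.4,9.8,5,-136,-307,5,0.2,0.4,9.8,5,-136,-307,5,0.2,0.4,9.8,5])

```text
time_s: 3.7
eef_pos: [0.6093, 0.0367, 0.1851]
ee_rot: [[-1.0, -0.018, -0.012], [-0.018, 1.0, -0.003], [0.012, -0.003, -1.0]]
ft_force: [-0.2, 0.1, -1.5]
grip_width: 0.247
finger_force: 59.4
```

Run:
```python
from h import *
st(); to([.613,.038,.145],1.1);to([.613,.038,.140],1.1)
```

```text
t 3.7 p [0.6093 0.0367 0.1851] F [-0.2  0.1 -1.5] w 0.247 ff 59.38547372817993 q [-0.06   0.058  1.685 -0.004  1.41  -1.648]
shift [-4.2  1.4 40. ] turn [-0.18 -0.68 -0.08]
shift [-4.3  1.4 45. ] turn [-0.18 -0.68 -0.08]
```

Request:
arm_command(plan=[-4,1,15,0,-0.6,0,5,-4,1,27,0,-0.6,0,5,-4,1,35,0,-0.6,0,5,-4,1,39,0,-0.6,0,5,-4,1,42,0,-0.6,0,5,-4,1,42,0,-0.6,0,5])

```text
time_s: 4.3
eef_pos: [0.6141, 0.0383, 0.146]
ee_rot: [[-1.0, -0.02, 0.003], [-0.02, 1.0, -0.004], [-0.003, -0.004, -1.0]]
ft_force: [-0.3, 0.1, -1.2]
grip_width: 0.245
finger_force: 59.4
```

Run:
```python
from h import *
st(); to([.613,.038,.140],1.1)
```

```text
t 4.3 p [0.6141 0.0383 0.146 ] F [-0.3  0.1 -1.2] w 0.245 ff 59.38286483287811 q [-0.057  0.094  1.716 -0.004  1.329 -1.647]
shift [ 1.2 -0.2  6. ] turn [-0.23  0.19  0.03]
```

Request:
arm_command(plan=[1,0,2,0,0.2,0,5,1,0,4,0,0.2,0,5,1,0,6,0,0.2,0,5,1,0,6,0,0.2,0,5])

```text
time_s: 4.7
eef_pos: [0.6132, 0.038, 0.1399]
ee_rot: [[-1.0, -0.019, -0.0], [-0.019, 1.0, -0.004], [0.0, -0.004, -1.0]]
ft_force: [0.0, 0.1, -1.7]
grip_width: 0.248
finger_force: 59.4
```

Run:
```python
from h import *
st(); to([.613,.038,.140],1.1); to([.608,-.189,.140],1.1)
```

```text
t 4.7 p [0.6132 0.038  0.1399] F [ 0.   0.1 -1.7] w 0.248 ff 59.38426315784454 q [-0.057  0.1    1.72  -0.004  1.322 -1.647]
shift [ 0.2  0.  -0.1] turn [-0.23 -0.01  0.01]
shift [   9.6 -226.8    0.9] turn [-0.23 -0.01  0.01]
```

Request:
arm_command(plan=[0,-8,0,0,0,0,5,0,-18,0,0,0,0,5,0,-28,0,0,0,0,5,0,-38,0,0,0,0,5,0,-48,0,0,0,0,5,0,-58,0,0,0,0,5,0,-68,0,0,0,0,5,0,-78,0,0,0,0,5,0,-88,0,0,0,0,5,0,-98,0,0,0,0,5,0,-108,0,0,0,0,5,0,-118,0,0,0,0,5])

```text
time_s: 5.9
eef_pos: [0.6157, -0.0808, 0.1407]
ee_rot: [[-1.0, -0.019, 0.0], [-0.019, 1.0, -0.004], [-0.0, -0.004, -1.0]]
ft_force: [-0.7, 1.6, -1.1]
grip_width: 0.241
finger_force: 59.4
```

Run:
```python
from h import *
st(); to([.617,-.190,.140],1.1)
im=camera("scene"); cv2.imwrite("pics/s2.png",cv2.resize(im[150:300,100:320],None,fx=3,fy=3,interpolation=2))
```

```text
t 5.9 p [ 0.6157 -0.0808  0.1407] F [-0.7  1.6 -1.1] w 0.241 ff 59.37258303165436 q [-0.248  0.113  1.704 -0.004  1.323 -1.838]
shift [   0.8 -109.2    1.2] turn [-0.23  0.02  0.02]
```

View pics/s2.png

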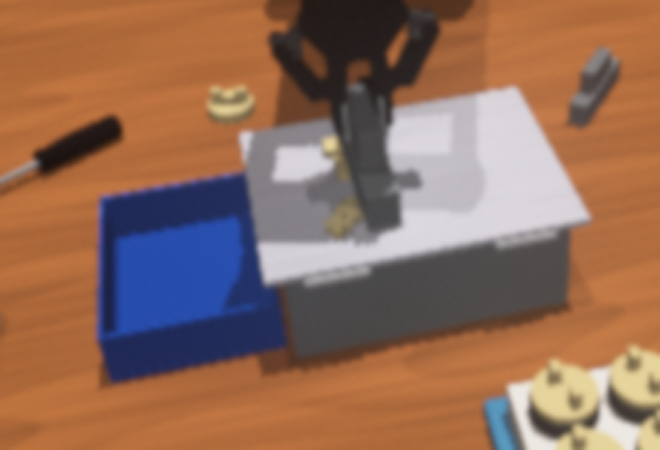

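The offcuts are all ahead of the scraper's face, with none behind it. I'll continue the sweep over the right edge.

Request:
arm_command(plan=[0,-10,0.5,0,0,0,5,0,-20,0.5,0,0,0,5,0,-30,0.5,0,0,0,5,0,-40,0.5,0,0,0,5,0,-50,0.5,0,0,0,5,0,-60,0.5,0,0,0,5,0,-70,0.5,0,0,0,5,0,-80,0.5,0,0,0,5,0,-90,0.5,0,0,0,5,0,-100,0.5,0,0,0,5,0,-110,0.5,0,0,0,5,0,-114,0.5,0,0,0,5])

```text
time_s: 7.15
eef_pos: [0.6179, -0.1951, 0.1407]
ee_rot: [[-1.0, -0.019, 0.0], [-0.019, 1.0, -0.004], [-0.0, -0.004, -1.0]]
ft_force: [-0.4, -0.1, -2.0]
grip_width: 0.248
finger_force: 59.4
```

Request:
arm_command(plan=[0,0,0,0,0,0,5,0,0,0,0,0,0,5])

```text
time_s: 7.35
eef_pos: [0.6179, -0.1938, 0.1406]
ee_rot: [[-1.0, -0.019, 0.0], [-0.019, 1.0, -0.004], [-0.0, -0.004, -1.0]]
ft_force: [-0.1, -0.0, -2.5]
grip_width: 0.246
finger_force: 59.4
```

Run:
```python
from h import *
st(); 
im=camera("scene"); cv2.imwrite("pics/s3.png",cv2.resize(im[150:300,100:320],None,fx=3,fy=3,interpolation=2))
```

```text
t 7.35 p [ 0.6179 -0.1938  0.1406] F [-0.1 -0.  -2.5] w 0.246 ff 59.424646496772766 q [-0.417  0.173  1.638 -0.003  1.329 -2.007]
```

View pics/s3.png

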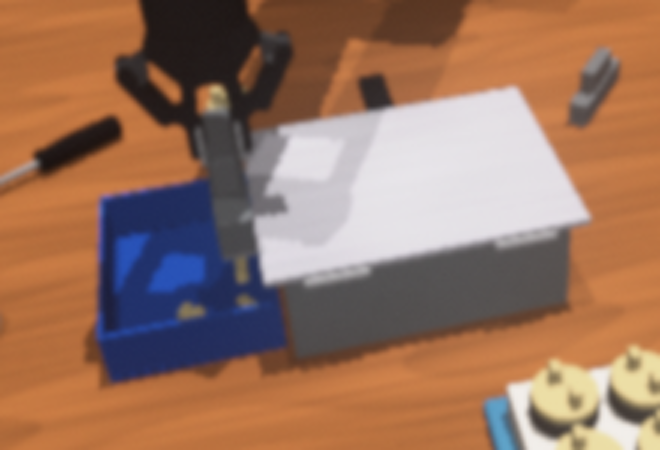

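The lid is clear and at least three offcuts show in the tray, at (240,268), (245,300) and (190,312). I'll lift and carry the scraper back.

Request:
arm_command(plan=[0,0,-30,0,0,0,5,0,0,-60,0,0,0,5,0,0,-60,0,0,0,5])

```text
time_s: 7.7
eef_pos: [0.6207, -0.1943, 0.2068]
ee_rot: [[-1.0, -0.02, 0.01], [-0.02, 1.0, -0.008], [-0.009, -0.008, -1.0]]
ft_force: [1.9, -0.6, 0.0]
grip_width: 0.243
finger_force: 59.5
```

Run:
```python
from h import *
st(); to([.4206,.3138,.20],11)
im=camera("scene"); cv2.imwrite("pics/s4.png",cv2.resize(im[150:300,100:320],None,fx=3,fy=3,interpolation=2))
im=camera("top"); cv2.imwrite("pics/t4.png",cv2.resize(im[130:220,230:400],None,fx=4,fy=4,interpolation=2))
```

```text
t 7.7 p [ 0.6207 -0.1943  0.2068] F [ 1.9 -0.6  0. ] w 0.243 ff 59.499417543411255 q [-0.416  0.12   1.583 -0.003  1.427 -2.007]
shift [189.8 512.1   0.9] turn [-0.51  0.5  -9.84]
```

Request:
arm_command(plan=[190,512,0,-0.3,0.2,-9.8,5,190,512,0,-0.3,0.2,-9.8,5,190,512,0,-0.3,0.2,-9.8,5,190,512,0,-0.3,0.2,-9.8,5,190,512,0,-0.3,0.2,-9.8,5,190,512,0,-0.3,0.2,-9.8,5,190,512,0,-0.3,0.2,-9.8,5,190,512,0,-0.3,0.2,-9.8,5,190,512,0,-0.3,0.2,-9.8,5,190,512,0,-0.3,0.2,-9.8,5,190,512,0,-0.3,0.2,-9.8,5,190,512,0,-0.3,0.2,-9.8,5])

```text
time_s: 9.0
eef_pos: [0.4142, 0.3182, 0.1961]
ee_rot: [[-0.981, -0.196, -0.008], [-0.196, 0.981, 0.001], [0.008, 0.002, -1.0]]
ft_force: [1.5, -0.7, -2.2]
grip_width: 0.248
finger_force: 59.8
```

Run:
```python
from h import *
st(); to([.4206,.3138,.05],11)
a=camera("scene")[150:300,100:320]; b=camera("top")[130:220,230:400]
a=cv2.resize(a,(660,450),interpolation=2)[:330]; b=cv2.resize(b,(500,265),interpolation=2)
c=np.zeros((595,660,3),np.uint8); c[:330]=a; c[330:,:500]=b; cv2.imwrite("pics/chk.png",c)
```

```text
t 9.0 p [0.4142 0.3182 0.1961] F [ 1.5 -0.7 -2.2] w 0.248 ff 59.7623473405838 q [ 0.51  -0.167  1.883  0.005  1.432 -1.259]
shift [ -6.5  -5.9 146.1] turn [ 0.13 -0.44  0.32]
```

View pics/chk.png

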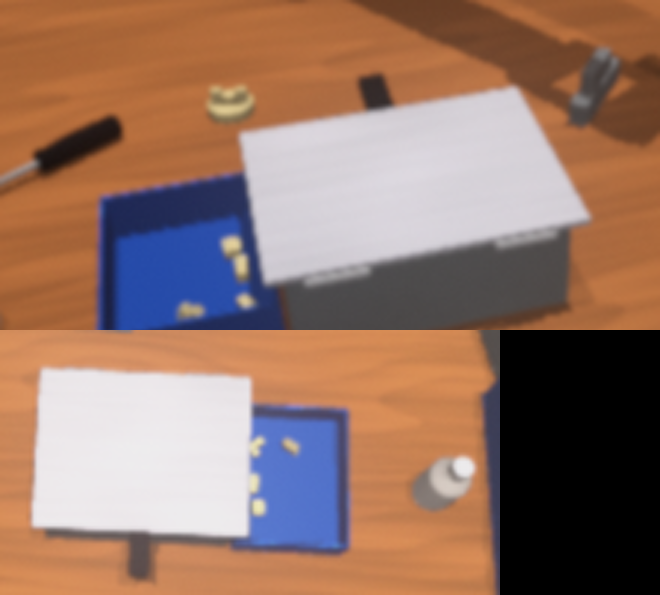

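All four offcuts lie in the tray, at (232,245), (240,266), (245,300) and (190,310), and the lid is clear. Now I'll set the scraper down.

Request:
arm_command(plan=[-5,-5,40,0,-0.4,0,5,-6,-6,80,0,-0.4,0,5,-6,-6,115,0,-0.4,0,5,-6,-6,135,0,-0.4,0,5,-6,-6,143,0,-0.4,0,5,-6,-6,147,0,-0.4,0,5,-6,-6,149,0,-0.4,0,5,-6,-6,151,0,-0.4,0,5,-6,-6,151,0,-0.4,0,5])

```text
time_s: 10.0
eef_pos: [0.4252, 0.3102, 0.0486]
ee_rot: [[-0.982, -0.189, 0.005], [-0.189, 0.982, 0.003], [-0.005, 0.002, -1.0]]
ft_force: [0.2, 0.3, -1.6]
grip_width: 0.245
finger_force: 59.7
```

Run:
```python
from h import *
st(); to([.4206,.3138,.0455],11); print(np.round(sense()["torque"],2))
```

```text
t 10.0 p [0.4252 0.3102 0.0486] F [ 0.2  0.3 -1.6] w 0.245 ff 59.738895893096924 q [ 0.489  0.004  1.987  0.     1.145 -1.273]
shift [3.8 4.4 3.1] turn [ 0.11  0.31 -0.09]
[-0.03  0.04 -0.02]
```

Request:
arm_command(plan=[4,4,1,0,0.3,0,5,4,4,2,0,0.3,0,5,4,4,3,0,0.3,0,5,4,4,3.5,0,0.3,0,5,4,4,3.5,0,0.3,0,5])

```text
time_s: 10.5
eef_pos: [0.4199, 0.3137, 0.0457]
ee_rot: [[-0.982, -0.19, -0.002], [-0.19, 0.982, 0.002], [0.001, 0.002, -1.0]]
ft_force: [-4.2, -1.0, 7.7]
grip_width: 0.244
finger_force: 61.1
```

Run:
```python
from h import *
st(); to([.4206,.3138,.0455],11)
```

```text
t 10.5 p [0.4199 0.3137 0.0457] F [-4.2 -1.   7.7] w 0.244 ff 61.08240723609924 q [ 0.498  0.007  1.99   0.003  1.146 -1.265]
shift [-0.7  0.   0.2] turn [ 0.11 -0.09 -0.06]
```

Request:
arm_command(plan=[0,0,0,0,0,0,30,0,0,0,0,0,0,55,0,0,0,0,0,0,55,0,0,-5,0,0,0,55,0,0,-20,0,0,0,55,0,0,-50,0,0,0,55,0,0,-90,0,0,0,55,0,0,-130,0,0,0,55,0,0,-160,0,0,0,55,0,0,-160,0,0,0,55])

```text
time_s: 11.5
eef_pos: [0.423, 0.3145, 0.2119]
ee_rot: [[-0.982, -0.189, 0.009], [-0.189, 0.982, 0.007], [-0.01, 0.005, -1.0]]
ft_force: [0.0, -0.2, 1.0]
grip_width: 0.645
finger_force: 0.0
```

Run:
```python
from h import *
st(); im=camera("wrist"); cv2.imwrite("pics/w5.png",im)
# tongue grasp: grip point
yaw=1.1; a=np.radians(yaw); ex=np.array([np.cos(a),np.sin(a),0])
c=np.array([.6145,-.05,0]); g=c-.128*ex+[0,0,.089]; print("grip",g)
p=camera_params("top"); print("tongue px pred",proj(p,[g+[0,0,.009]]), proj(p,[c+.1*ex*0+[0,0,.093]]))
for t in (40,):
    z=goal(yaw,t)[:,2]; tcp=g+.019*z; print(z,tcp); to(tcp-.10*z,yaw,t)
```

```text
t 11.5 p [0.423  0.3145 0.2119] F [ 0.  -0.2  1. ] w 0.645 ff 0.0 q [ 0.497 -0.179  1.867  0.002  1.443 -1.265]
grip [ 0.48652359 -0.05245727  0.089     ]
tongue px pred [[277.48842726 205.78376404]] [[278.40424461 170.81149093]]
[ 6.42787610e-01  8.67361738e-19 -7.66044443e-01] [ 0.49873655 -0.05245727  0.07444516]
shift [  57.3 -362.3   55.9] turn [  4.43 -39.52   9.33]
```

View pics/w5.png

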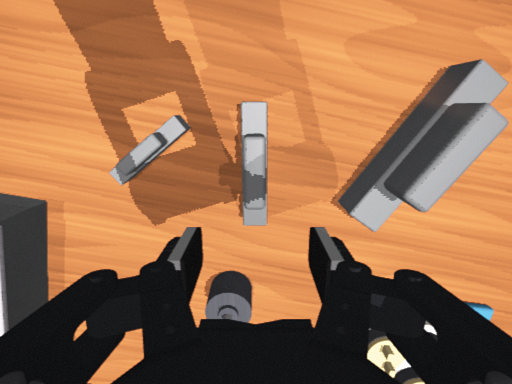

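The scraper stands upright and alone in its old place, at columns 241–268, rows 102–225. Next is the lid tongue, approached with the tool tilted 25° so it can swing with the lid.

```bash
sed -i 's/"zy"/"ZY"/' h.py
python3 - <<'E'
from h import *
g=np.array([.4865,-.0525,.089]); z=goal(1.1,25)[:,2]; tcp=g+.019*z; print(z,tcp,tcp-.09*z); to(tcp-.09*z,1.1,25)
E
```

```text
[ 0.42254038  0.00811319 -0.90630779] [ 0.49452827 -0.05234585  0.07178015] [ 0.45649963 -0.05307604  0.15334785]
shift [  35.7 -367.1   53.8] turn [  2.38 -24.63   9.61]
```

Request:
arm_command(plan=[36,-367,54,2.4,-24.6,9.6,55,36,-367,54,2.4,-24.6,9.6,55,36,-367,54,2.4,-24.6,9.6,55,36,-367,54,2.4,-24.6,9.6,55,36,-367,54,2.4,-24.6,9.6,55,36,-367,54,2.4,-24.6,9.6,55,36,-367,54,2.4,-24.6,9.6,55,36,-367,54,2.4,-24.6,9.6,55,36,-367,54,2.4,-24.6,9.6,55,36,-367,54,2.4,-24.6,9.6,55,36,-367,54,2.4,-24.6,9.6,55])

```text
time_s: 12.65
eef_pos: [0.4538, -0.053, 0.1491]
ee_rot: [[-0.909, -0.021, 0.415], [-0.02, 1.0, 0.006], [-0.415, -0.003, -0.91]]
ft_force: [-0.4, -0.0, 0.3]
grip_width: 0.641
finger_force: 0.0
```

Run:
```python
from h import *
st(); g=np.array([.4865,-.0525,.089]); z=goal(1.1,25)[:,2]; tcp=g+.019*z; to(tcp,1.1,25)
im=camera("wrist"); p=camera_params("wrist"); cv2.imwrite("pics/w6.png",im)
a=np.radians(1.1); ex=np.array([np.cos(a),np.sin(a),0]); ey=np.array([-ex[1],ex[0],0])
print(proj(p,[g+sx*ex*.0275+sy*ey*.012+[0,0,.009] for sx in(1,-1) for sy in(1,-1)]).round(0))
```

```text
t 12.65 p [ 0.4538 -0.053   0.1491] F [-0.4 -0.   0.3] w 0.641 ff 0.0 q [-0.379 -0.651  2.351  0.184  1.049 -2.032]
shift [-4.9  0.1 87.3] turn [-0.13 -0.46  0.17]
[[269. 240.]
 [238. 240.]
 [271. 186.]
 [236. 186.]]
```

View pics/w6.png

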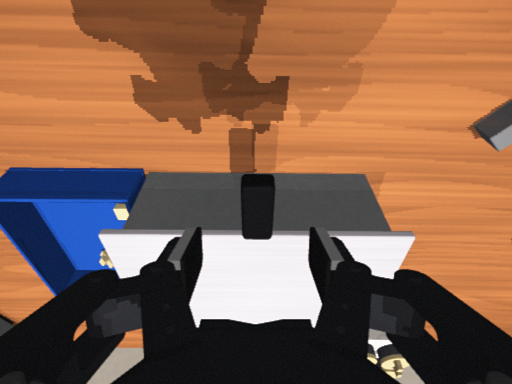

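The tongue shows at columns 242–275, rows 175–235, slightly off the prediction. The arm may have still been settling, so I'll measure again numerically with it at rest.

Run:
```python
from h import *
st(); p=camera_params("wrist"); im=camera("wrist"); p2=camera_params("wrist"); print((p2["position"]-p["position"]).round(4))
g=np.array([.4865,-.0525,.089])
a=np.radians(1.1); ex=np.array([np.cos(a),np.sin(a),0]); ey=np.array([-ex[1],ex[0],0])
print(proj(p,[g+sx*ex*.0275+sy*ey*.012+[0,0,.009] for sx in(1,-1) for sy in(1,-1)]).round(1))
m=im.max(axis=2)<45
for r in (182,195,210,225):
    c=np.where(m[r,225:300])[0]+225; print(r,c.min(),c.max())
c=np.where(m[150:260,258])[0]+150; print("rows",c.min(),c.max())
gr=im.min(axis=2)[:,222:236].mean(axis=1); print("lid edge", 200+np.argmax(np.diff(gr[200:260])))
gr=im.min(axis=2)[:,285:300].mean(axis=1); print("lid edge", 200+np.argmax(np.diff(gr[200:260])))
le=[at(p,x,231.5,.093) for x in(230,290)]; print("lid edge world",le, "tip",at(p,258,174.5,.098))
```

```text
t 12.7 p [ 0.454  -0.0529  0.1494] F [-0.1  0.4 -0.8] w 0.644 ff 0.0 q [-0.378 -0.651  2.351  0.184  1.049 -2.032]
[0.0001 0.     0.0001]
[[268.7 239.9]
 [238.4 239.7]
 [271.3 186.2]
 [235.6 186.1]]
182 241 273
195 241 273
210 241 272
225 242 271
rows 174 237
lid edge 234
lid edge 234
lid edge world [array([ 0.51027816, -0.07085516]), array([ 0.5090918 , -0.02306569])] tip [ 0.44917012 -0.05020762]
```

The extra rows are the tongue's front face, so x agrees. In y the tongue is about 2 mm further left than estimated. I'll move in and grip.

Run:
```python
from h import *
g=np.array([.486,-.0508,.089]); z=goal(1.1,25)[:,2]; to(g+.019*z,1.1,25)
```

```text
shift [-4.   1.6 87.3] turn [-0.13 -0.42  0.23]
```

Request:
arm_command(plan=[-4,2,20,0,-0.4,0,55,-4,2,40,0,-0.4,0,55,-4,2,60,0,-0.4,0,55,-4,2,75,0,-0.4,0,55,-4,2,83,0,-0.4,0,55,-4,2,87,0,-0.4,0,55,-4,2,87,0,-0.4,0,55])

```text
time_s: 13.45
eef_pos: [0.4939, -0.0512, 0.0721]
ee_rot: [[-0.906, -0.02, 0.422], [-0.02, 1.0, 0.005], [-0.422, -0.004, -0.907]]
ft_force: [0.3, 0.2, 0.3]
grip_width: 0.644
finger_force: 0.0
```

Run:
```python
from h import *
st(); g=np.array([.486,-.0508,.089]); z=goal(1.1,25)[:,2]; to(g+.019*z,1.1,25)
```

```text
t 13.45 p [ 0.4939 -0.0512  0.0721] F [0.3 0.2 0.3] w 0.644 ff 0.0 q [-0.336 -0.394  2.328  0.201  0.805 -2.038]
shift [0.  0.6 0.3] turn [-0.17 -0.04  0.15]
```

Request:
arm_command(plan=[0,0,0,0,0,0,28,0,0,0,0,0,0,15,0,0,0,0,0,0,5,0,0,0,0,0,0,5,0,0,0,0,0,0,5,0,0,0,0,0,0,5], grip_force=100)

```text
time_s: 14.05
eef_pos: [0.4941, -0.0511, 0.0734]
ee_rot: [[-0.906, -0.019, 0.423], [-0.018, 1.0, 0.006], [-0.423, -0.002, -0.906]]
ft_force: [-5.7, 5.2, 8.2]
grip_width: 0.26
finger_force: 97.7
```

Run:
```python
from h import *
st(); s=sense(); A=np.array(s["ee_rot"]); P=np.array(s["eef_pos"])
np.savez("lift.npz",A=A,P=P); G=P-.019*A[:,2]; print("grasp pt",G)
a=np.radians(1.1); ex=np.array([np.cos(a),np.sin(a),0]); ey=np.array([-ex[1],ex[0],0])
H=np.array([.6145,-.05,.085])+.1*ex
for d in np.arange(4,49,4).tolist()+[45]:
    r=R.from_rotvec(np.radians(d)*ey).as_matrix(); P2=H+r@(P-H)
    print(d,(A.T@(P2-P)*1e3).round(1),R.from_matrix(A.T@r@A).as_rotvec(degrees=True).round(1))
```

```text
t 14.05 p [ 0.4941 -0.0511  0.0734] F [-5.7  5.2  8.2] w 0.26 ff 97.69712090492249 q [-0.337 -0.396  2.328  0.203  0.808 -2.037]
grasp pt [ 0.4861116  -0.05121252  0.09063287]
4 [ -6.3  -0.  -14.1] [-0.  4. -0.]
8 [-13.5  -0.1 -27.7] [-0.  8. -0.]
12 [-21.7  -0.1 -40.7] [-0. 12. -0.]
16 [-30.7  -0.1 -53.2] [-0. 16. -0.]
20 [-40.6  -0.1 -65. ] [-0. 20. -0.]
24 [-51.3  -0.2 -76.1] [-0. 24. -0.]
28 [-62.8  -0.2 -86.4] [-0. 28. -0.]
32 [-74.9  -0.2 -95.8] [-0.  32.  -0.1]
36 [ -87.7   -0.2 -104.4] [-0.  36.  -0.1]
40 [-101.    -0.2 -112.1] [-0.  40.  -0.1]
44 [-114.9   -0.3 -118.9] [-0.  44.  -0.1]
48 [-129.2   -0.3 -124.7] [-0.  48.  -0.1]
45 [-118.4   -0.3 -120.4] [-0.  45.  -0.1]
```

Request:
arm_command(plan=[-3,0,-7,0,2,0,5,-6.3,0,-14,0,4,0,5,-9.8,0,-21,0,6,0,5,-13.5,0,-27.7,0,8,0,5,-17.5,0,-34.3,0,10,0,5,-21.7,0,-40.7,0,12,0,5,-26.1,0,-47,0,14,0,5,-30.7,0,-53.2,0,16,0,5,-35.5,0,-59.2,0,18,0,5,-40.6,0,-65,0,20,0,5,-45.9,0,-70.6,0,22,0,5,-51.3,0,-76,0,24,0,5])

```text
time_s: 15.25
eef_pos: [0.5081, -0.0509, 0.1636]
ee_rot: [[-1.0, -0.019, 0.016], [-0.019, 1.0, -0.003], [-0.016, -0.003, -1.0]]
ft_force: [-2.5, 1.6, 0.8]
grip_width: 0.266
finger_force: 99.6
```

Run:
```python
from h import *
st(); s=sense(); f=np.load("lift.npz");A=f["A"];P=f["P"]
a=np.radians(1.1); ex=np.array([np.cos(a),np.sin(a),0]); ey=np.array([-ex[1],ex[0],0])
H=np.array([.6145,-.05,.085])+.1*ex
G=np.array(s["eef_pos"])-.019*np.array(s["ee_rot"])[:,2]; v=G-H; G0=P-.019*A[:,2]-H
ang=lambda v:np.degrees(np.arctan2(v[2],-v@ex)); print("lid angle est",ang(v)-ang(G0),"radius",np.hypot(v[2],v@ex),np.hypot(G0[2],G0@ex),"tool turn",R.from_matrix(np.array(s["ee_rot"])@A.T).as_rotvec(degrees=True))
rot=lambda d:R.from_rotvec(np.radians(d)*ey).as_matrix()
Ac=rot(24)@A; Pc=H+rot(24)@(P-H)
for d in list(range(26,46,2))+[45]:
    P2=H+rot(d)@(P-H); print(d,(Ac.T@(P2-Pc)*1e3).round(1))
```

```text
t 15.25 p [ 0.5081 -0.0509  0.1636] F [-2.5  1.6  0.8] w 0.266 ff 99.59615349769592 q [-2.460e-01 -1.850e-01  1.954e+00  1.000e-03  1.356e+00 -1.836e+00]
lid angle est 23.870109581599916 radius 0.22855409531278906 0.2284574692718463 tool turn [-0.51969887 24.10813593 -0.08177329]
26 [-3.  -0.  -7.1]
28 [ -6.3  -0.  -14.1]
30 [ -9.8  -0.  -20.9]
32 [-13.5  -0.1 -27.7]
34 [-17.5  -0.1 -34.3]
36 [-21.7  -0.1 -40.7]
38 [-26.1  -0.1 -47. ]
40 [-30.7  -0.1 -53.2]
42 [-35.6  -0.1 -59.2]
44 [-40.6  -0.1 -65. ]
45 [-43.2  -0.1 -67.8]
```

Request:
arm_command(plan=[-3,0,-7,0,2,0,5,-6.3,0,-14,0,4,0,5,-9.8,0,-21,0,6,0,5,-13.5,0,-27.7,0,8,0,5,-17.5,0,-34.3,0,10,0,5,-21.7,0,-40.7,0,12,0,5,-26.1,0,-47,0,14,0,5,-30.7,0,-53.2,0,16,0,5,-35.5,0,-59.2,0,18,0,5,-40.6,0,-65,0,20,0,5,-43.2,0,-67.8,0,21,0,5,-43.2,0,-67.8,0,21,0,5])

```text
time_s: 16.45
eef_pos: [0.5503, -0.0503, 0.2327]
ee_rot: [[-0.939, -0.019, -0.343], [-0.016, 1.0, -0.01], [0.343, -0.004, -0.939]]
ft_force: [-5.4, -1.2, 5.4]
grip_width: 0.259
finger_force: 99.9
```

Request:
arm_command(plan=[0,0,0,0,0,0,5,0,0,0,0,0,0,5,0,0,0,0,0,0,5,0,0,0,0,0,0,5,0,0,0,0,0,0,5])

```text
time_s: 16.95
eef_pos: [0.5499, -0.0503, 0.2323]
ee_rot: [[-0.939, -0.019, -0.342], [-0.016, 1.0, -0.01], [0.342, -0.004, -0.94]]
ft_force: [-5.2, -2.9, 5.6]
grip_width: 0.263
finger_force: 99.9
```

```bash
cat > ang.py <<'E'
from h import *
st(); s=sense(); f=np.load("lift.npz");A=f["A"];P=f["P"]
a=np.radians(1.1); ex=np.array([np.cos(a),np.sin(a),0])
H=np.array([.6145,-.05,.085])+.1*ex
G=np.array(s["eef_pos"])-.019*np.array(s["ee_rot"])[:,2]; v=G-H; G0=P-.019*A[:,2]-H
ang=lambda v:np.degrees(np.arctan2(v[2],-v@ex)); print("lid angle est",ang(v)-ang(G0),"dz",v[2]-G0[2],"radius",np.hypot(v[2],v@ex),"tool turn",R.from_matrix(np.array(s["ee_rot"])@A.T).as_rotvec(degrees=True),"dq",np.abs(s["dq"]).max())
im=camera("scene"); cv2.imwrite("pics/s9.png",cv2.resize(im[110:310,60:400],None,fx=2.3,fy=2.3,interpolation=2))
E
python3 ang.py
```

```text
t 16.95 p [ 0.5499 -0.0503  0.2323] F [-5.2 -2.9  5.6] w 0.263 ff 99.87748861312866 q [-0.188  0.114  1.574 -0.076  1.794 -1.781]
lid angle est 44.84583477437056 dz 0.15956444826395472 radius 0.2286567519397728 tool turn [-0.97463939 45.03860475 -0.14452476] dq 0.0011035313411529683
```

View pics/s9.png

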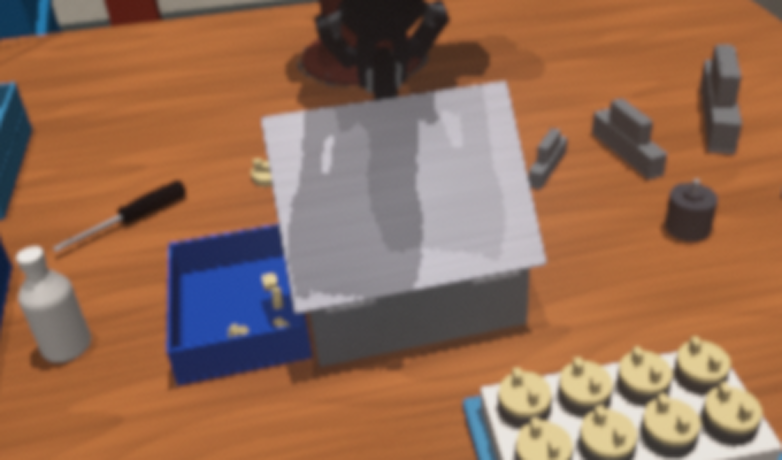

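The lid is held at about 45° (estimated 44.8°), the offcuts are in the tray, the scraper is standing, and the bystanders look untouched. I'll hand it in.

```bash
python3 -c "
from plant import *
print(hand_in())"
```

```text
the job is handed in; nothing more can be done
None
```

The job is handed in at about 17 s: all four offcuts are in the tray, the scraper is standing back in its place, and the gripper is holding the lid still at about 45° (estimated 44.8°); I miscounted and viewed 11 pictures, one over the limit of 10.

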